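# Clip the biscuit box shut, corner by opposite corner

### The arm

A 6-joint arm with a two-finger parallel gripper is mounted at the origin on the work surface. World frame = base frame: x ahead of the robot, y to its left, z up, the work surface at z = 0. Lengths are in m, angles in rad, forces in N, time in s.
With the tool pointing down it reaches from about 0.325 to 0.9 m from the base axis. Payload 3.5 kg.
Tool frame: the origin (TCP) lies between the finger pads; the fingertips stand 17 mm ahead of it and the grasp point (between the pads) lies 2 mm behind it; z points along the fingers, y is the direction in which the jaws open and shut (so a half turn about z gives the same grasp; the last joint's range is limited). The gripper opens to 85 mm and grips with 20 to 120 N. Pads are 22 mm wide; open, the fingers measure 114 mm over their backs; the gripper's body (76 mm by 85 mm) begins 54 mm behind the grasp point. The pads swing forward as they close: fully open they stand 13 mm farther back than shut.
Start: joints at [-1.222, 0.276, -0.026, 1.268, 0, 1.467], TCP at [0.273, -0.562, 0.248] pointing down, gripper open.
Joint ranges: [-3.12, 3.12], [-0.85, 1.88], [-1.08, 1.24], [-1.95, 2.15], [-1.57, 1.53], [-3.14, 3.14]. Speed limits (rad/s): [2.57, 2.57, 3.14, 3.14, 3.14, 3.14].

### API

Orientations are given as a unit quaternion [x, y, z, w].
In Python, from workcell import * gives the robot as it stands.
- The arm moves only by the tool play_rows, never from a script. Its arguments are lists of equal length, an entry for each row: "offset": the shift along the tool's x, y, z in m, a list of three; "delta_rot": the turn, a rotation vector about the tool's x, y, z in degrees, a list of three. A call has 1 to 12 rows; each row shifts and turns the commanded pose from where the row before left it, along the tool's axes as they then stand; what a row does not reach is not made up. A row lasts 1/8 s, in which the tool goes at most 62.5 mm and 10.7 degrees, less where a joint would pass 70% of its speed; a pose out of reach is approached as far as the arm can. A call with a gripper value outside its range is refused whole. "jaw" is the closure, from 0 (fully open) to 1 (shut), set as the call begins (left out, the last holds). The fingers move at their own pace and stop on an object; "newtons" is the grip in N (left out, the last holds). Time passes only in rows, so rows that do not move let the fingers close. It gives the time, the measured TCP pose, the force and the opening at its end, in the units of the state.
- get_state(): the state, without advancing time (a new reading comes with each control period).
- snapshot(name): name is "side" or "top" or "wrist"; returns (picture, depth): 420x560x3 uint8, blue, green, red; 420x560 float32, m along the optical axis (not along the pixel's ray), 0 where there is no reading.
- calibration(name): a dict with "fx", "fy", "cx", "cy" (pixels), "world_from_camera" (4x4, takes a point from camera to world coordinates); the wrist camera has in their place "mount" (4x4, takes a point from camera to tool coordinates, whose origin is the TCP and whose axes are the flange's). Camera axes: x right, y down, z forward; pixel columns grow to the right and rows downward; lengths in m; the calibration is good to about 2 mm. A picture is of the moment at which its call begins: read the wrist's pose just before it. calibration takes no time and is no camera call.
- close_job(): hands the job in, once; it reports no verdict.
Trained networks look in the newest picture that a camera, given by its name, has taken for a name from the list of things; names that differ only in an ending like _2 or _b are one class to them, and where a whole thing is asked for, a point or a joint stands for the part that bears it (a point fixed in the world has none). Each returns a list of dicts, best first, with "score" (0 to 1); they miss things now and then, are a little off and sometimes report something else, mostly with a low value. They report only what shows in the picture. A call takes as long as a camera call.
- look_for(thing, camera): "xyz" ([x, y, z] in m, in the coordinates of the camera as it stood for that picture, good to about 4 mm: the middle of the surface that is visible of it).
The state is a dict: "time": time; "joints": joint angles; "joint_velocities": joint speeds; "joint_efforts": joint torques, N m; "ee_pos": TCP position; "orientation": TCP orientation; "contact_force": force on the tool from outside, world axes, zero at the start; "moment": the same for the moment, N m; "grip_width": finger opening in m.
Only numpy, scipy, OpenCV 4.12 (cv2) and the standard library are available. Lean on these libraries where they do the work, as an engineer would, in place of code of your own. Each camera call takes 0.05 s, during which the arm holds its last target.

### The job

Shut the four clips of the biscuit box: fold each one down over the rim and press it until it clicks home and stays down by itself. Do one pair of diagonally opposite corners first and only then the other pair, so that the lid draws down evenly on its gasket, and press no harder than a firm thumb would (under 3.5 kg). Leave the other baking things where they are.

Things in the scene. Friction and masses are not known exactly. Their poses are not given: they have to be found in the camera images.
- board: small wooden chopping board, 170 mm (its x) by 240 mm (its y), lying on the red baking mat; the biscuit box stands centred and square on it. Origin: centre of the board's underside; z up, x to the far long side, y to the left. The board is 10 to 30 mm thick, not measured and different each time, so every height of the box is known to no better than 10 mm: h0 = 20 +-10 mm below. Board and box do not slide
- clip_near_left (a joint): near left clip, hinged on the lid along y at x -43, y +62 mm, z h0 + 100 (board frame). Value: 0 shut, plate level; 1.57 upright; 2.1 leaning over the lid, pressing face inward. Plate 42 mm wide, reaching 39 mm outward from the hinge, 3 thick; shut, its face is at z h0 + 100 to 102. Stays where left, swings freely to about 0.23; there 8 to 14 N straight down near its outer end click it shut for good
- clip_near_right (a joint): near right clip, hinged on the lid along y at x -43, y -62 mm, z h0 + 100 (board frame). Value: 0 shut, plate level; 1.57 upright; 2.1 leaning over the lid, pressing face inward. Plate 42 mm wide, reaching 39 mm outward from the hinge, 3 thick; shut, its face is at z h0 + 100 to 102. Stays where left, swings freely to about 0.23; there 8 to 14 N straight down near its outer end click it shut for good
- clip_far_left (a joint): far left clip, hinged on the lid along y at x +43, y +62 mm, z h0 + 100 (board frame). Value: 0 shut, plate level; 1.57 upright; 2.1 leaning over the lid, pressing face inward. Plate 42 mm wide, reaching 39 mm outward from the hinge, 3 thick; shut, its face is at z h0 + 100 to 102. Stays where left, swings freely to about 0.23; there 8 to 14 N straight down near its outer end click it shut for good
- clip_far_right (a joint): far right clip, hinged on the lid along y at x +43, y -62 mm, z h0 + 100 (board frame). Value: 0 shut, plate level; 1.57 upright; 2.1 leaning over the lid, pressing face inward. Plate 42 mm wide, reaching 39 mm outward from the hinge, 3 thick; shut, its face is at z h0 + 100 to 102. Stays where left, swings freely to about 0.23; there 8 to 14 N straight down near its outer end click it shut for good
- box_mid (a point): point inside the frosted biscuit box, 60 mm straight above the origin of the board. Rim 150 by 220 mm, rolled, 5 mm thick, centred h0 + 88 mm up. The blue lid already lies on it on a soft gasket, its raised middle (60 by 196 mm) at h0 + 99; it gives and rocks 1 mm when a corner is pressed, then is hard. Two white clips on each long side near the corners, all open, each with a springy 20 mm hook at its outer end whose lug snaps under the rim
- rolling_pin_mid (a point): wooden rolling pin lying beyond the box, 350 mm long overall, barrel 44 mm thick; point at its middle, 22 mm above its underside
- cutter_large_mid (a point): round steel biscuit cutter, 68 mm across, 30 mm tall, standing left of the box; point at its centre
- cutter_small_mid (a point): round steel biscuit cutter, 46 mm across, 30 mm tall, standing left of the box; point at its centre
- powder_tin_mid (a point): round metal baking-powder tin, 54 mm across, 85 mm tall, standing right of the box; point at its centre
- egg_cup_mid (a point): white china egg cup, 48 mm across, 55 mm tall, standing right of the box; point at its centre
- spoon_mid (a point): wooden spoon, 240 mm long, lying between the robot and the box; point near its middle

How it is judged:
By the outcome, as a careful person would: the job done as asked, in the order asked, and still so for the second after the job is handed in, with the robot touching nothing.
It also fails if it takes over 59 s, if anything falls off the work surface, if the arm or the gripper's body presses on something with over 40 N, if the wrist force passes 120 N, or if a joint passes its speed limit or range.

## Working session

There is one attempt and no reset: what is moved stays moved. The work goes in short steps, Python scripts to look and compute and a tool call to move; the robot and the scene stay as the last step left them, time stands still between calls to the robot, and variables do not carry over. Pictures are saved under pics/ and viewed, and the job is handed in when it is done.

Besides the shell and the picture viewer there is one more tool, called as name(argument=value, ...) on one line, values as JSON. play_rows: Moves the arm, as the interface text tells. Its arguments: {"type":"object","properties":{"offset":{"type":"array"},"delta_rot":{"type":"array"},"jaw":{"type":"number"},"newtons":{"type":"number"}},"required":["offset","delta_rot"]}

```bash
mkdir -p pics; ls; python3 - <<'E'
from workcell import *
import cv2,numpy as np
s=get_state(); print(s)
for n in ("top","side"):
    p,d=snapshot(n); cv2.imwrite(f"pics/{n}0.png",p); np.save(f"pics/{n}0.npy",d)
    c=calibration(n); print(n,c)
    for t in ("board","clip_near_left","clip_far_left","clip_near_right","clip_far_right","box_mid","spoon_mid","rolling_pin_mid","powder_tin_mid"):
        r=look_for(t,n)
        W=np.array(c["world_from_camera"])
        for q in r[:4]: print(n,t,round(q["score"],2),(W@np.r_[q["xyz"],1])[:3].round(3))
print(get_state()["time"])
E
```

```text
pics
{'time': 0.0, 'joints': array([-1.22239981e+00,  2.77137861e-01, -2.78806964e-02,  1.26800222e+00,
       -3.53765456e-05,  1.46741004e+00]), 'joint_velocities': array([ 3.46354705e-04, -8.54942253e-05,  3.47398210e-04, -3.45777382e-04,
       -1.70726390e-03, -2.12481124e-03]), 'joint_efforts': array([-6.26123092e-04, -4.45511520e+01,  2.95201099e+01,  1.63043576e-02,
       -1.95246844e-04,  2.58193147e-07]), 'ee_pos': array([ 0.27259208, -0.56159875,  0.24715673]), 'orientation': array([ 9.74594236e-01,  2.23975083e-01, -1.53468536e-04, -1.10172916e-03]), 'contact_force': array([ 7.11878272e-01, -3.17468646e-01, -5.50545678e-04]), 'moment': array([-0.01124169,  0.0305125 , -0.05431069]), 'grip_width': 0.08537764898011115}
top {'fx': 413.17839699539115, 'fy': 413.17839699539115, 'cx': 273.95705080650316, 'cy': 213.06514918729488, 'world_from_camera': array([[-0.02087473, -0.98628107,  0.16374949,  0.41865093],
       [-0.99969149,  0.01838589, -0.01670012,  0.0636996 ],
       [ 0.01346033, -0.16404758, -0.98636059,  0.90458391],
       [ 0.        ,  0.        ,  0.        , 
[... 725 characters left out ...]
[-0.27709747,  0.51269028, -0.81262886,  0.93569426],
       [ 0.02382034, -0.84182134, -0.53923039,  0.67400212],
       [ 0.        ,  0.        ,  0.        ,  1.        ]])}
side board 0.75 [0.543 0.11  0.102]
side clip_near_left 0.91 [0.539 0.123 0.146]
side clip_near_left 0.22 [0.486 0.013 0.154]
side clip_far_left 0.75 [0.398 0.152 0.014]
side clip_far_left 0.68 [0.635 0.082 0.141]
side clip_near_right 0.74 [0.487 0.013 0.154]
side clip_far_right 0.6 [ 0.566 -0.023  0.156]
side box_mid 0.79 [0.544 0.111 0.105]
side spoon_mid 0.97 [0.403 0.155 0.012]
side spoon_mid 0.56 [0.546 0.105 0.102]
side rolling_pin_mid 0.68 [0.718 0.041 0.033]
side powder_tin_mid 0.64 [ 0.585 -0.216  0.085]
1.0
```

View pics/top0.png

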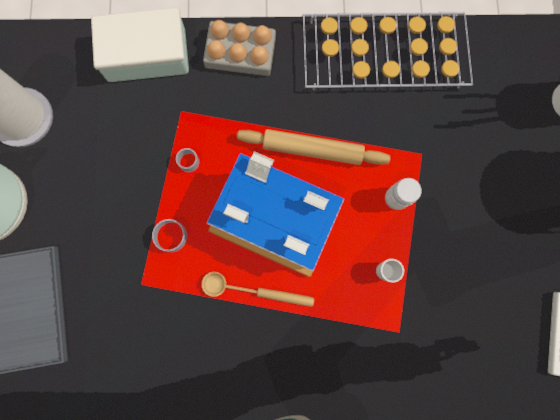

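View pics/side0.png

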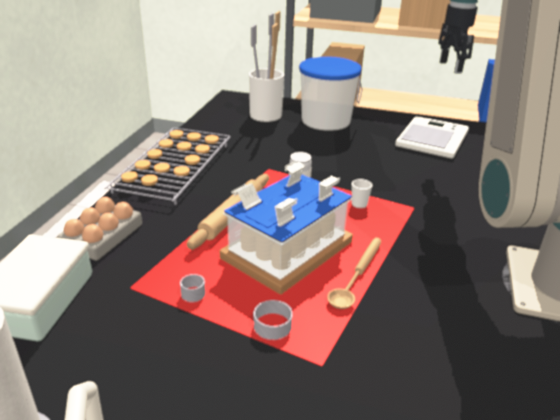

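```bash
cat > h.py <<'E'
import numpy as np,json
T=np.array([[-0.02087473,-0.98628107,0.16374949,0.41865093],[-0.99969149,0.01838589,-0.01670012,0.0636996],[0.01346033,-0.16404758,-0.98636059,0.90458391],[0,0,0,1.]])
d=np.load("pics/top0.npy")
v,u=np.mgrid[:420,:560]
f=413.1784;P=np.stack([(u-273.957)/f*d,(v-213.065)/f*d,d,np.ones_like(d)],-1)@T.T
P=P[...,:3]
E
python3 - <<'E'
from h import *
import cv2
z=P[...,2]; m=(d>0)
im=np.clip(z/0.2,0,1)*255
cv2.imwrite("pics/z.png",cv2.resize(cv2.applyColorMap(im.astype(np.uint8),cv2.COLORMAP_JET)[60:300,120:400],None,fx=2.5,fy=2.5,interpolation=0))
p=cv2.imread("pics/top0.png");cv2.imwrite("pics/topz.png",cv2.resize(p[60:300,120:400],None,fx=2.5,fy=2.5))
E
```

```text
(no output)
```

The top view shows the blue lid tilted, with its corners near (240,157), (342,203), (313,268) and (210,222). The clips are at (260,165), (316,200), (236,214) and (297,244). The far-left clip at (260,165) is leaning outward; the other three lean inward.

View pics/topz.png

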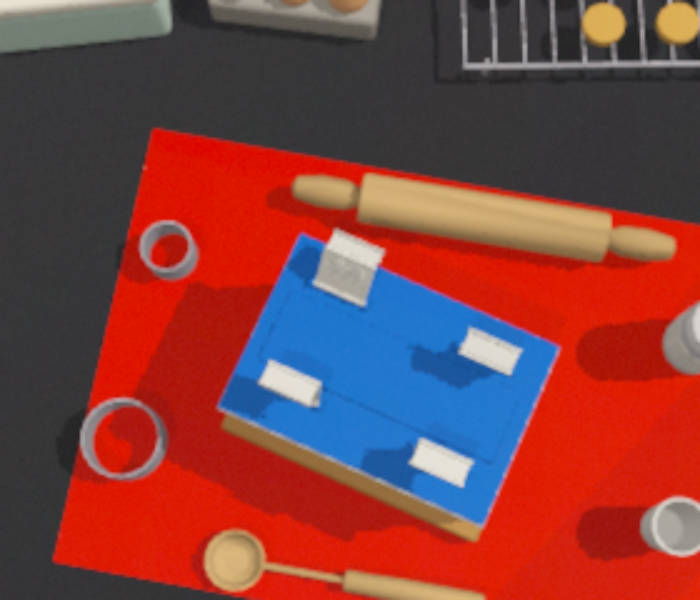

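```bash
python3 - <<'E'
from h import *
import cv2
p=cv2.imread("pics/top0.png").astype(int)
b,g,r=p[...,0],p[...,1],p[...,2]
blue=(b>120)&(r<90)&(b-r>80)&(P[...,2]>0.07)
n,l,st,_=cv2.connectedComponentsWithStats(blue.astype(np.uint8))
k=1+st[1:,4].argmax(); blue=l==k
print(blue.sum(), np.percentile(P[blue][:,2],[2,10,25,50,75,90,98]).round(4))
# project lid
xy=P[blue][:,:2].astype(np.float32)
rect=cv2.minAreaRect(xy*1000); print(rect); print(cv2.boxPoints(rect))
white=(b>150)&(g>150)&(r>150)&(P[...,2]>0.11)&(P[...,0]>.42)&(P[...,0]<.68)&(P[...,1]>-.06)&(P[...,1]<.17)
n,l,st,_=cv2.connectedComponentsWithStats(white.astype(np.uint8))
a=np.deg2rad(-24)
for k in range(1,n):
    if st[k,4]>20:
        Q=P[l==k]; print(st[k], Q.min(0).round(3),Q.max(0).round(3),Q.mean(0).round(3), cv2.minAreaRect((Q[:,:2]*1000).astype(np.float32)))
# board & mat
m=(P[...,2]>-.01)&(P[...,2]<.05)
wood=(r>140)&(r-b>50)&(g-b>25)&(P[...,2]>0.003)&(P[...,2]<0.05)&(P[...,0]<.62)&(P[...,0]>.42)
n,l,st,_=cv2.connectedComponentsWithStats(wood.astype(np.uint8))
for k in range(1,n):
    if st[k,4]>20:
        Q=P[l==k]; print("wood",st[k],np.percentile(Q[:,2],[5,25,50,75,95]).round(4),Q.mean(0).round(3))
red=(r>150)&(g<60)&(b<60); print("mat z",np.percentile(P[red&(d>0)][:,2],[5,50,95]))
E
```

```text
7388 [0.1178 0.1189 0.1199 0.1211 0.1225 0.1237 0.1252]
((530.0747680664062, 59.62921142578125), (220.06552124023438, 204.9225616455078), 64.6810073852539)
[[390.3995      3.9844437]
 [575.6374    -83.65223  ]
 [669.75      115.27398  ]
 [484.51215   202.91064  ]]
[245 152  28  30 472] [0.611 0.052 0.121] [0.663 0.105 0.158] [0.635 0.078 0.145] ((637.00146484375, 78.14801025390625), (42.677391052246094, 41.86355972290039), 65.9712905883789)
[304 191  25  19 266] [ 0.548 -0.055  0.118] [ 0.591 -0.004  0.173] [ 0.565 -0.026  0.16 ] ((569.0841064453125, -28.79280662536621), (43.8544807434082, 32.147220611572266), 64.61619567871094)
[224 204  25  18 251] [0.527 0.1   0.121] [0.567 0.142 0.171] [0.544 0.121 0.159] ((547.0255126953125, 121.9532241821289), (47.169708251953125, 26.038084030151367), 64.29310607910156)
[284 235  25  20 270] [ 0.466 -0.013  0.118] [0.506 0.035 0.169] [0.484 0.012 0.159] ((485.42529296875, 10.060884475708008), (44.31400680541992, 27.264358520507812), 65.04515075683594)
wood [389 210  11  13  40] [0.0032 0.0035 0.0041 0.0046 0.0052] [ 0.559 -0.217  0.004]
wood [335 219  12  17  48] [0.0031 0.0034 0.0038 0.0048 0.0056] [ 0.534 -0.096  0.004]
wood [208 226 108  55 615] [0.0207 0.0224 0.0236 0.0248 0.0262] [0.481 0.076 0.023]
wood [329 234   6  10  22] [0.0031 0.0032 0.004  0.0047 0.0057] [ 0.51  -0.076  0.004]
wood [335 239  11  10  35] [0.0031 0.0034 0.0038 0.0048 0.0056] [ 0.496 -0.094  0.004]
wood [332 248  14  10  32] [0.0031 0.0035 0.004  0.0044 0.0056] [ 0.479 -0.09   0.004]
wood [151 262  14   8  30] [0.0032 0.0035 0.0042 0.0045 0.0056] [0.459 0.302 0.004]
wood [201 270  26  13 207] [0.0036 0.0062 0.0092 0.0141 0.0174] [0.43  0.181 0.01 ]
wood [334 270   9   9  21] [0.0031 0.0032 0.004  0.0048 0.0056] [ 0.433 -0.086  0.004]
mat z [2.55414274e-05 2.67970672e-03 5.35497314e-03]
```

```bash
python3 - <<'E'
from h import *
import cv2
from workcell import calibration
p=cv2.imread("pics/top0.png").astype(int)
b,g,r=p[...,0],p[...,1],p[...,2]
blue=((b>100)&(b-r>60)&(b-g>30)).astype(np.uint8)
blue=cv2.morphologyEx(blue,cv2.MORPH_OPEN,np.ones((3,3)))
n,l,st,_=cv2.connectedComponentsWithStats(blue); print(st[1:])
k=1+st[1:,4].argmax()
c=max(cv2.findContours((l==k).astype(np.uint8),0,1)[0],key=cv2.contourArea)
h=cv2.convexHull(c)[:,0].astype(float)
def ray(px,z):
    dd=np.c_[(px[:,0]-273.957)/f,(px[:,1]-213.065)/f,np.ones(len(px))]@T[:3,:3].T
    return T[:3,3]+dd*((z-T[2,3])/dd[:,2])[:,None]
H=ray(h,0.115)[:,:2]*1000
rect=cv2.minAreaRect(H.astype(np.float32)); print(rect)
a=np.deg2rad(-25.0)
def rep(C,a,P,p,tag,f2=None):
    b,g,r=p[...,0],p[...,1],p[...,2]
    R=np.array([[np.cos(a),np.sin(a)],[-np.sin(a),np.cos(a)]])
    B=np.dstack([(P[...,:2]-C)@R.T,P[...,2]])*1000
    np.save(f"pics/B{tag}.npy",B)
    wh=(abs(r-b)<60)&(r>110)&(g>110)
    for nm,sx,sy in (("NL",-1,1),("NR",-1,-1),("FL",1,1),("FR",1,-1)):
        m=wh&(abs(B[...,1]-62*sy)<26)&(B[...,0]*sx>5)&(B[...,0]*sx<95)&(B[...,2]>126)
        Q=B[m]; print(tag,nm,m.sum(),"y",np.percentile(Q[:,1],[3,97]).round(1))
        for z0 in range(124,176,4):
            q=Q[(Q[:,2]>=z0)&(Q[:,2]<z0+4)]
            if len(q)>3: print("   z",z0+2,len(q),"x",np.percentile(q[:,0],[5,50,95]).round(1))
    m=(abs(B[...,0])<25)&(abs(B[...,1])<90)&(b-r>60); print("mid z",np.percentile(B[m][:,2],[10,50,90]))
    m=(abs(B[...,0])>52)&(abs(B[...,0])<68)&(abs(B[...,1])<35)&(b-r>60); print("edge z",np.percentile(B[m][:,2],[10,50,90]))
C=np.array(rect[0])/1000
rep(C,a,P,p,"top")
c=calibration("side");d2=np.load("pics/side0.npy");v,u=np.mgrid[:420,:560]
P2=np.stack([(u-c["cx"])/c["fx"]*d2,(v-c["cy"])/c["fy"]*d2,d2,np.ones_like(d2)],-1)@np.array(c["world_from_camera"]).T
rep(C,a,P2[...,:3],cv2.imread("pics/side0.png").astype(int),"side")
w=calibration("wrist");print(w)
E
```

```text
[[ 209  155  133  114 7549]]
((555.4108276367188, 47.62937927246094), (222.04173278808594, 151.1289520263672), 64.66221618652344)
top NL 246 y [42.2 81.2]
   z 158 9 x [-37.5 -35.2 -33.1]
   z 162 116 x [-47.1 -38.6 -33.4]
   z 166 90 x [-52.1 -46.8 -39.7]
   z 170 18 x [-52.5 -51.7 -50.7]
top NR 252 y [-80.4 -42.4]
   z 162 181 x [-58.5 -49.5 -41.9]
   z 166 65 x [-61.2 -55.3 -42.9]
top FL 501 y [42.1 80.9]
   z 126 26 x [39.8 41.3 43.9]
   z 130 44 x [41.6 44.2 45.8]
   z 134 37 x [45.1 46.9 49.2]
   z 138 38 x [47.  49.4 51.6]
   z 142 42 x [49.7 51.9 54.9]
   z 146 86 x [53.2 75.6 80.7]
   z 150 97 x [55.9 71.2 79.4]
   z 154 102 x [58.2 64.5 69.9]
   z 158 29 x [60.9 62.7 65.2]
top FR 246 y [-81.2 -43. ]
   z 158 5 x [29.1 31.2 35. ]
   z 162 130 x [29. 34. 43.]
   z 166 95 x [35.7 42.4 46.4]
   z 170 12 x [44.9 45.7 46.6]
mid z [120.91099034 122.65912996 124.26127209]
edge z [118.51565518 120.0229547  121.79489337]
side NL 347 y [41.6 81.9]
   z 126 18 x [-45.3 -42.9 -41.4]
   z 130 42 x [-43.7 -41.7 -39.2]
   z 134 32 x [-41.6 -40.3 -37.8]
   z 138 31 x [-41.2 -39.1 -38.1]
   
[... 1220 characters left out ...]
z 154 16 x [30.2 31.9 34.1]
   z 158 27 x [29.8 31.  49.2]
   z 162 74 x [31.1 37.7 46.2]
   z 166 44 x [39.2 45.8 49.3]
   z 170 8 x [45.9 47.8 49.3]
mid z [120.79294335 122.10949319 123.35174054]
edge z [118.36411821 119.4186515  120.67894969]
{'fx': 336.55709266794224, 'fy': 336.55709266794224, 'cx': 283.01059912068905, 'cy': 213.9155358298018, 'mount': array([[ 9.55357504e-04, -9.54371554e-01, -2.98620201e-01,
         7.61868174e-02],
       [ 9.99999523e-01,  8.50697289e-04,  4.80462318e-04,
         1.21226076e-04],
       [-2.04504174e-04, -2.98620518e-01,  9.54371911e-01,
        -1.24943578e-01],
       [ 0.00000000e+00,  0.00000000e+00,  0.00000000e+00,
         1.00000000e+00]])}
```

Box pose is fixed: centre (0.5554, 0.0476), yaw -25.2°, hinge z about 0.1234. Clip angles are roughly NL 1.8, NR 1.6, FL 1.0 and FR 1.9. First I'll close the jaws and turn.

```bash
cat > go.py <<'E'
import sys,numpy as np
from scipy.spatial.transform import Rotation as R
from workcell import *
def go(bx,by,z,yaw=154.8):
    s=get_state();p=s["ee_pos"];Rc=R.from_quat(s["orientation"])
    a=np.deg2rad(-25.2);C=np.array([.5554,.0476])
    t=np.r_[C+np.array([[np.cos(a),-np.sin(a)],[np.sin(a),np.cos(a)]])@[bx/1e3,by/1e3],z]
    y=np.deg2rad(yaw);Rt=R.from_matrix(np.array([[np.cos(y),np.sin(y),0],[np.sin(y),-np.cos(y),0],[0,0,-1]]).T)
    rv=(Rc.inv()*Rt).as_rotvec(degrees=True)
    Bp=np.array([[np.cos(a),np.sin(a)],[-np.sin(a),np.cos(a)]])@(p[:2]-C)*1e3
    print("t",round(s["time"],2),"board now",Bp.round(1),"z",p[2].round(4),"F",s["contact_force"].round(1),"w",round(s["grip_width"],4))
    print("rot",rv.round(1),"offset mm (cur frame)",(Rc.inv().apply(t-p)*1e3).round(1),"(target frame)",(Rt.inv().apply(t-p)*1e3).round(1))
if __name__=="__main__": go(*map(float,sys.argv[1:]))
E
python3 go.py -10 62 0.2525
```

```text
t 1.0 board now [   4.  -672.2] z 0.2483 F [-0.6 -0.2  0.8] w 0.0855
rot [   0.     0.  -128.9] offset mm (cur frame) [ 562.4 -472.1   -4.2] (target frame) [ 14.  734.2  -4.2]
```

play_rows(offset=[[0,0,0],[0,0,0],[0,0,0],[0,0,0],[0,0,0],[0,0,0],[0,0,0],[0,0,0],[0,0,0],[0,0,0],[0,0,0],[0,0,0]], delta_rot=[[0,0,-10.7],[0,0,-10.7],[0,0,-10.7],[0,0,-10.7],[0,0,-10.7],[0,0,-10.7],[0,0,-10.7],[0,0,-10.7],[0,0,-10.7],[0,0,-10.7],[0,0,-10.7],[0,0,-10.7]], jaw=1, newtons=40)

```text
time: 2.5
ee_pos: [0.2728, -0.5623, 0.2483]
orientation: [0.22, 0.976, 0.0, -0.0]
contact_force: [-0.5, -0.0, 0.1]
grip_width: -0.0001
```

```bash
python3 go.py -10 62 0.2525
```

```text
t 2.5 board now [   4.  -672.2] z 0.2483 F [-0.5 -0.   0.1] w -0.0001
rot [ 0.  -0.  -0.2] offset mm (cur frame) [ 16.1 734.1  -4.2] (target frame) [ 14.  734.2  -4.2]
```

play_rows(offset=[[0.0013,0.06,0],[0.0013,0.061,0],[0.0013,0.061,0],[0.0013,0.061,0],[0.0013,0.061,0],[0.0013,0.061,0],[0.0013,0.061,0],[0.0013,0.061,0],[0.0013,0.061,0],[0.0013,0.061,0],[0.0013,0.061,0],[0.0013,0.061,0]], delta_rot=[[0,0,0],[0,0,0],[0,0,0],[0,0,0],[0,0,0],[0,0,0],[0,0,0],[0,0,0],[0,0,0],[0,0,0],[0,0,0],[0,0,0]])

```text
time: 4.0
ee_pos: [0.5767, 0.1051, 0.2486]
orientation: [0.222, 0.975, 0.0, 0.0]
contact_force: [-0.2, -0.9, 0.7]
grip_width: 0.0003
```

```bash
python3 go.py -10 62 0.1525
```

```text
t 4.0 board now [-5.2 61.1] z 0.2486 F [-0.2 -0.9  0.7] w 0.0003
rot [ 0.   0.1 -0.5] offset mm (cur frame) [ 4.9  0.8 96.1] (target frame) [ 4.8  0.9 96.1]
```

play_rows(offset=[[0.002,0.0005,0.024],[0.003,0.0005,0.024],[0,0,0]], delta_rot=[[0,0,-0.4],[0,0,0],[0,0,0]])

```text
time: 4.38
ee_pos: [0.5699, 0.1064, 0.1981]
orientation: [0.219, 0.976, -0.001, -0.002]
contact_force: [0.3, 0.7, 0.5]
grip_width: 0.0002
```

```bash
cat > pic.py <<'E'
import sys,cv2,numpy as np
from workcell import *
a,w=sys.argv[1:3]
p=snapshot("side")[0]; t=snapshot(w)[0]
p=cv2.resize(p[140:300,190:390],(500,400),interpolation=2)
t=cv2.resize(t[130:290,190:360],(300,282)) if w=="top" else cv2.resize(t,(300,225))
o=np.zeros((400,800,3),np.uint8);o[:,:500]=p;o[:t.shape[0],500:]=t
cv2.imwrite(f"pics/{a}.png",o)
E
python3 pic.py a1 wrist;python3 go.py -10 62 0.1525
```

```text
t 4.47 board now [-9.7 60. ] z 0.2008 F [ 0.7 -0.2 -0.1] w -0.0
rot [ 0.   0.  -0.1] offset mm (cur frame) [ 0.3  2.  48.3] (target frame) [ 0.3  2.  48.3]
```

View pics/a1.png

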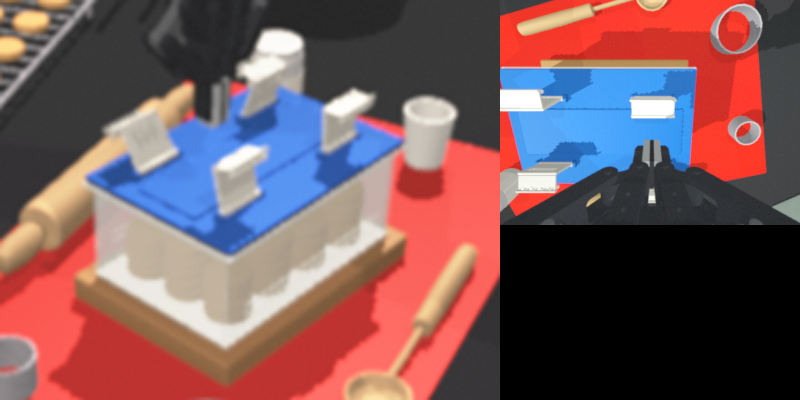

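The side view shows the closed fingers at (215,110), behind the NL clip at (240,170) on its inward side. In the wrist view they line up with that clip at (652,105).

play_rows(offset=[[0,0.002,0.02],[0,0,0.016],[0,0,0.012],[0,0,0],[0,0,0]], delta_rot=[[0,0,0],[0,0,0],[0,0,0],[0,0,0],[0,0,0]])

```text
time: 5.1
ee_pos: [0.5731, 0.1079, 0.1528]
orientation: [0.219, 0.976, 0.0, 0.0]
contact_force: [0.3, -0.4, 0.0]
grip_width: -0.0002
```

play_rows(offset=[[0.008,0,0],[0.008,0,0],[0.008,0,0],[0.008,0,0],[0.008,0,0],[0.008,0,0],[0.008,0,0],[0.007,0,0],[0,0,0]], delta_rot=[[0,0,0],[0,0,0],[0,0,0],[0,0,0],[0,0,0],[0,0,0],[0,0,0],[0,0,0],[0,0,0]])

```text
time: 6.22
ee_pos: [0.5149, 0.1352, 0.1521]
orientation: [0.219, 0.976, -0.0, -0.001]
contact_force: [0.7, 0.4, 0.3]
grip_width: 0.0
```

```bash
python3 go.py -73 62 0.142;python3 pic.py a2 wrist
```

```text
t 6.22 board now [-74.  62.] z 0.1521 F [0.7 0.4 0.3] w 0.0
rot [-0.  -0.1 -0.1] offset mm (cur frame) [-1.   0.  10.1] (target frame) [-1.   0.  10.1]
```

View pics/a2.png

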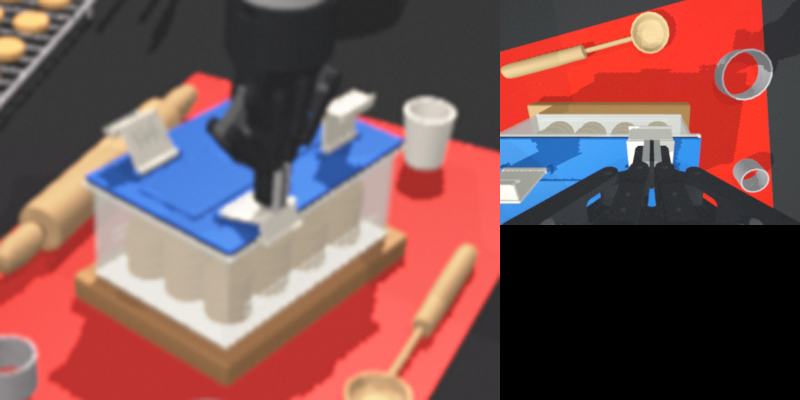

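The clip has folded out and the fingers sit on its outer end, at (265,205) in the side view. Now I'll press in small steps.

play_rows(offset=[[0,0,0.001],[0,0,0.001],[0,0,0]], delta_rot=[[0,0,0],[0,0,0],[0,0,0]])

```text
time: 6.7
ee_pos: [0.5159, 0.1348, 0.1502]
orientation: [0.219, 0.976, -0.0, -0.0]
contact_force: [0.5, 1.4, 0.2]
grip_width: -0.0001
```

play_rows(offset=[[0,0,0.001],[0,0,0]], delta_rot=[[0,0,0],[0,0,0]])

```text
time: 6.95
ee_pos: [0.5158, 0.1349, 0.1494]
orientation: [0.219, 0.976, 0.0, 0.0]
contact_force: [0.1, 0.1, 1.8]
grip_width: -0.0
```

play_rows(offset=[[0,0,0.001],[0,0,0]], delta_rot=[[0,0,0],[0,0,0]])

```text
time: 7.2
ee_pos: [0.5157, 0.1351, 0.1488]
orientation: [0.219, 0.976, 0.0, -0.0]
contact_force: [-1.5, 0.7, 4.9]
grip_width: -0.0005
```

play_rows(offset=[[0,0,0.001],[0,0,0]], delta_rot=[[0,0,0],[0,0,0]])

```text
time: 7.45
ee_pos: [0.5154, 0.1353, 0.1478]
orientation: [0.219, 0.976, 0.0, -0.0]
contact_force: [-2.0, 2.3, 5.9]
grip_width: 0.0001
```

play_rows(offset=[[0,0,0.001],[0,0,0]], delta_rot=[[0,0,0],[0,0,0]])

```text
time: 7.7
ee_pos: [0.5153, 0.1354, 0.1469]
orientation: [0.219, 0.976, 0.001, -0.001]
contact_force: [-3.5, 1.9, 6.1]
grip_width: 0.0
```

play_rows(offset=[[0,0,0.001],[0,0,0]], delta_rot=[[0,0,0],[0,0,0]])

```text
time: 7.95
ee_pos: [0.5152, 0.1354, 0.1456]
orientation: [0.219, 0.976, 0.001, -0.001]
contact_force: [-3.4, 0.6, 6.1]
grip_width: -0.0001
```

play_rows(offset=[[0,0,0.001],[0,0,0]], delta_rot=[[0,0,0],[0,0,0]])

```text
time: 8.2
ee_pos: [0.5153, 0.1353, 0.1444]
orientation: [0.219, 0.976, 0.0, -0.0]
contact_force: [-2.8, 2.4, 3.5]
grip_width: -0.0003
```

play_rows(offset=[[0,0,0.001],[0,0,0]], delta_rot=[[0,0,0],[0,0,0]])

```text
time: 8.45
ee_pos: [0.516, 0.1347, 0.143]
orientation: [0.219, 0.976, -0.0, 0.0]
contact_force: [-1.6, 1.2, 0.8]
grip_width: -0.0001
```

play_rows(offset=[[0,0,0.001],[0,0,0]], delta_rot=[[0,0,0],[0,0,0]])

```text
time: 8.7
ee_pos: [0.5159, 0.1346, 0.1419]
orientation: [0.219, 0.976, -0.0, 0.0]
contact_force: [0.8, -0.8, 0.4]
grip_width: 0.0002
```

play_rows(offset=[[0,0,0.001],[0,0,0]], delta_rot=[[0,0,0],[0,0,0]])

```text
time: 8.95
ee_pos: [0.516, 0.1348, 0.1414]
orientation: [0.219, 0.976, -0.0, 0.0]
contact_force: [-0.7, -0.4, 0.5]
grip_width: 0.0004
```

play_rows(offset=[[0,0,0.0007],[0,0,0]], delta_rot=[[0,0,0],[0,0,0]])

```text
time: 9.2
ee_pos: [0.5161, 0.1349, 0.1411]
orientation: [0.219, 0.976, 0.0, 0.0]
contact_force: [-0.8, 0.4, 4.1]
grip_width: 0.0002
```

play_rows(offset=[[0,0,0.0007],[0,0,0.0005],[0,0,0]], delta_rot=[[0,0,0],[0,0,0],[0,0,0]])

```text
time: 9.57
ee_pos: [0.516, 0.1353, 0.1404]
orientation: [0.219, 0.976, 0.001, 0.0]
contact_force: [-3.1, 1.2, 8.3]
grip_width: -0.0
```

```bash
python3 go.py 8 -62 0.2
```

```text
t 9.57 board now [-72.9  62.6] z 0.1404 F [-3.1  1.2  8.3] w -0.0
rot [ 0.1  0.  -0.1] offset mm (cur frame) [ -81.2 -124.3  -59.8] (target frame) [ -80.9 -124.6  -59.6]
```

play_rows(offset=[[0,0,-0.02],[0,0,-0.04],[-0.02,-0.03,0],[-0.03,-0.045,0],[-0.031,-0.049,0],[0,0,0],[0,0,0]], delta_rot=[[0,0,0],[0,0,0],[0,0,0],[0,0,0],[0,0,0],[0,0,0],[0,0,0]])

```text
time: 10.45
ee_pos: [0.5355, -0.0118, 0.1988]
orientation: [0.219, 0.976, 0.0, -0.001]
contact_force: [-0.5, -0.2, 0.2]
grip_width: -0.0
```

```bash
python3 go.py 8 -62 0.1525; python3 pic.py a3 wrist
```

```text
t 10.45 board now [  7.3 -62.2] z 0.1988 F [-0.5 -0.2  0.2] w -0.0
rot [ 0.  -0.1 -0.2] offset mm (cur frame) [-0.8  0.2 46.3] (target frame) [-0.7  0.2 46.3]
```

View pics/a3.png

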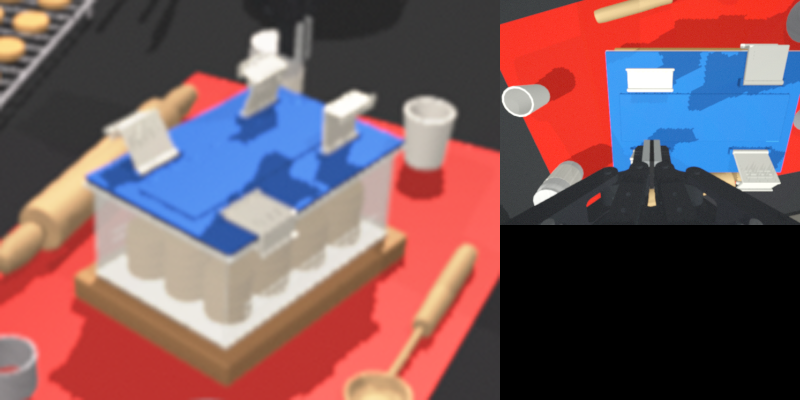

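NL lies flat with its hook over the rim, at (265,220) in the side view. The fingers are now inward of FR and in line with it.

play_rows(offset=[[0,0,0.018],[0,0,0.016],[0,0,0.012],[0,0,0],[0,0,0]], delta_rot=[[0,0,0],[0,0,0],[0,0,0],[0,0,0],[0,0,0]])

```text
time: 11.18
ee_pos: [0.5363, -0.0118, 0.1537]
orientation: [0.219, 0.976, 0.0, 0.0]
contact_force: [0.4, 0.4, -0.2]
grip_width: 0.0
```

play_rows(offset=[[-0.008,0,0],[-0.008,0,0],[-0.008,0,0],[-0.008,0,0],[-0.008,0,0],[-0.008,0,0],[-0.008,0,0],[-0.009,0,0],[0,0,0.002],[0,0,0]], delta_rot=[[0,0,0],[0,0,0],[0,0,0],[0,0,0],[0,0,0],[0,0,0],[0,0,0],[0,0,0],[0,0,0],[0,0,0]])

```text
time: 12.42
ee_pos: [0.5947, -0.0396, 0.1512]
orientation: [0.219, 0.976, -0.0, -0.0]
contact_force: [1.0, -0.1, 0.6]
grip_width: 0.0002
```

```bash
python3 go.py 73 -62 0.142;python3 pic.py a4 top
```

```text
t 12.43 board now [ 72.7 -62.2] z 0.1512 F [ 1.  -0.1  0.6] w 0.0002
rot [-0.  -0.  -0.1] offset mm (cur frame) [-0.3  0.2  9.2] (target frame) [-0.3  0.2  9.2]
```

View pics/a4.png

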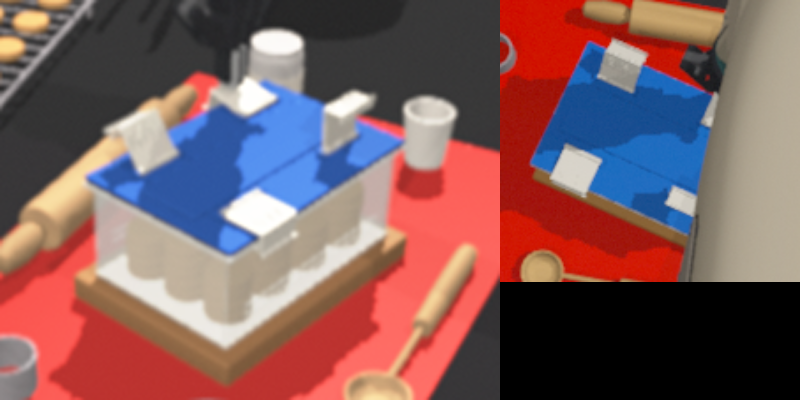

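FR has folded out and the fingertips are on its end, at (240,90) in the side view. Pressing now.

play_rows(offset=[[0,0,0.001],[0,0,0.001],[0,0,0.001],[0,0,0]], delta_rot=[[0,0,0],[0,0,0],[0,0,0],[0,0,0]])

```text
time: 13.02
ee_pos: [0.5951, -0.0397, 0.1493]
orientation: [0.219, 0.976, 0.0, 0.001]
contact_force: [-1.2, 0.9, 4.3]
grip_width: 0.0003
```

play_rows(offset=[[0,0,0.001],[0,0,0.001],[0,0,0]], delta_rot=[[0,0,0],[0,0,0],[0,0,0]])

```text
time: 13.4
ee_pos: [0.5958, -0.0399, 0.1478]
orientation: [0.219, 0.976, 0.0, 0.001]
contact_force: [-0.3, -0.8, 5.7]
grip_width: 0.0004
```

play_rows(offset=[[0,0,0.001],[0,0,0.001],[0,0,0]], delta_rot=[[0,0,0],[0,0,0],[0,0,0]])

```text
time: 13.78
ee_pos: [0.5964, -0.04, 0.1459]
orientation: [0.219, 0.976, -0.0, 0.002]
contact_force: [-0.9, -0.2, 6.0]
grip_width: -0.0
```

play_rows(offset=[[0,0,0.001],[0,0,0.001],[0,0,0]], delta_rot=[[0,0,0],[0,0,0],[0,0,0]])

```text
time: 14.15
ee_pos: [0.5958, -0.0399, 0.143]
orientation: [0.219, 0.976, 0.0, 0.001]
contact_force: [1.6, -0.7, 1.7]
grip_width: 0.0001
```

play_rows(offset=[[0,0,0.001],[0,0,0.001],[0,0,0]], delta_rot=[[0,0,0],[0,0,0],[0,0,0]])

```text
time: 14.52
ee_pos: [0.5947, -0.0396, 0.1409]
orientation: [0.219, 0.976, -0.0, 0.0]
contact_force: [-0.7, -0.6, 6.8]
grip_width: 0.0002
```

play_rows(offset=[[0,0,0.001],[0,0,0.001],[0,0,0]], delta_rot=[[0,0,0],[0,0,0],[0,0,0]])

```text
time: 14.9
ee_pos: [0.5952, -0.0399, 0.14]
orientation: [0.219, 0.976, -0.0, 0.001]
contact_force: [-1.3, -0.4, 11.4]
grip_width: -0.0001
```

play_rows(offset=[[0,0,-0.02],[0,0,-0.042],[0.03,0,0],[0.04,0,0],[0.018,0,0],[0,0,0],[0,0,0]], delta_rot=[[0,0,0],[0,0,0],[0,0,0],[0,0,0],[0,0,0],[0,0,0],[0,0,0]])

```text
time: 15.78
ee_pos: [0.5162, -0.0023, 0.2004]
orientation: [0.219, 0.976, -0.0, 0.001]
contact_force: [0.7, -0.4, 0.6]
grip_width: -0.0001
```

```bash
python3 go.py -15 -62 0.1525; python3 pic.py a5 top
```

```text
t 15.78 board now [-14.2 -61.8] z 0.2004 F [ 0.7 -0.4  0.6] w -0.0001
rot [ 0.   0.1 -0.1] offset mm (cur frame) [ 0.9 -0.2 47.9] (target frame) [ 0.8 -0.2 47.9]
```

View pics/a5.png

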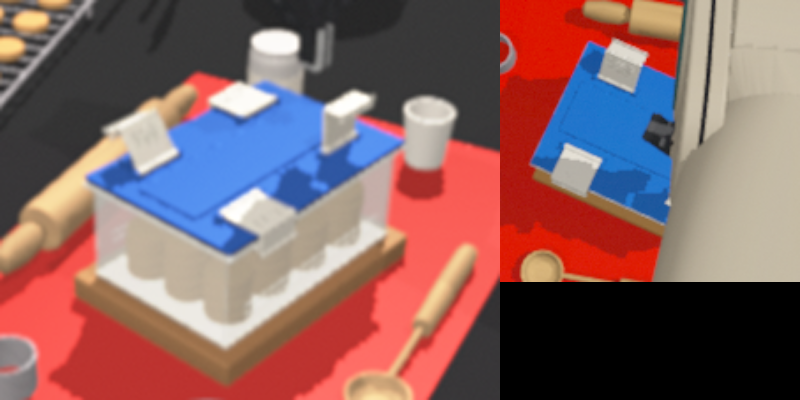

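FR at (243,98) and NL at (260,215) both look flat in the side view. I'll check that with depth before starting the second pair.

```bash
cat > chk.py <<'E'
import numpy as np,cv2,sys
from workcell import *
n=sys.argv[1] if len(sys.argv)>1 else "side"
p,d=snapshot(n);c=calibration(n);v,u=np.mgrid[:420,:560]
P=(np.stack([(u-c["cx"])/c["fx"]*d,(v-c["cy"])/c["fy"]*d,d,np.ones_like(d)],-1)@np.array(c["world_from_camera"]).T)[...,:3]
a=np.deg2rad(-25.2);B=(P[...,:2]-[.5554,.0476])@np.array([[np.cos(a),np.sin(a)],[-np.sin(a),np.cos(a)]]).T*1e3
z=P[...,2]*1e3
for nm,sx,sy in (("NL",-1,1),("NR",-1,-1),("FL",1,1),("FR",1,-1)):
    o=[]
    for lo in (44,52,60,68,76):
        m=(d>0)&(abs(B[...,1]-62*sy)<18)&(B[...,0]*sx>lo)&(B[...,0]*sx<lo+7)&(z>105)
        o.append(round(float(np.median(z[m])),1) if m.sum()>4 else None)
    m=(d>0)&(abs(B[...,1]-62*sy)<22)&(B[...,0]*sx>20)&(B[...,0]*sx<90); print(nm,o,"maxz",np.percentile(z[m],99).round(1))
E
python3 chk.py
```

```text
NL [124.7, 124.2, 124.5, 124.8, 117.8] maxz 126.4
NR [367.7, 458.4, 166.3, 118.1, 113.5] maxz 500.8
FL [131.5, 143.0, 152.8, 120.1, 146.3] maxz 155.8
FR [124.5, 124.5, 124.3, 124.9, 124.0] maxz 128.3
```

play_rows(offset=[[0,0,0.02],[0,0,0.016],[0,0,0.012],[0,0,0],[0,0,0]], delta_rot=[[0,0,0],[0,0,0],[0,0,0],[0,0,0],[0,0,0]])

```text
time: 16.55
ee_pos: [0.5156, -0.0021, 0.1527]
orientation: [0.219, 0.976, 0.0, 0.0]
contact_force: [-0.3, 0.7, 0.7]
grip_width: -0.0004
```

Both clips are flat at z about 124.5 mm. Next is the NR sweep.

play_rows(offset=[[0.008,0,0],[0.008,0,0],[0.008,0,0],[0.008,0,0],[0.008,0,0],[0.008,0,0],[0.01,0,0],[0,0,0.002],[0,0,0]], delta_rot=[[0,0,0],[0,0,0],[0,0,0],[0,0,0],[0,0,0],[0,0,0],[0,0,0],[0,0,0],[0,0,0]])

```text
time: 17.68
ee_pos: [0.4625, 0.0228, 0.1502]
orientation: [0.219, 0.976, -0.0, -0.0]
contact_force: [-0.3, 0.5, 0.8]
grip_width: 0.0002
```

```bash
python3 go.py -73 -62 0.142;python3 pic.py a6 wrist
```

```text
t 17.68 board now [-73.5 -62. ] z 0.1502 F [-0.3  0.5  0.8] w 0.0002
rot [-0.  -0.  -0.1] offset mm (cur frame) [-0.5 -0.   8.2] (target frame) [-0.5 -0.   8.2]
```

View pics/a6.png

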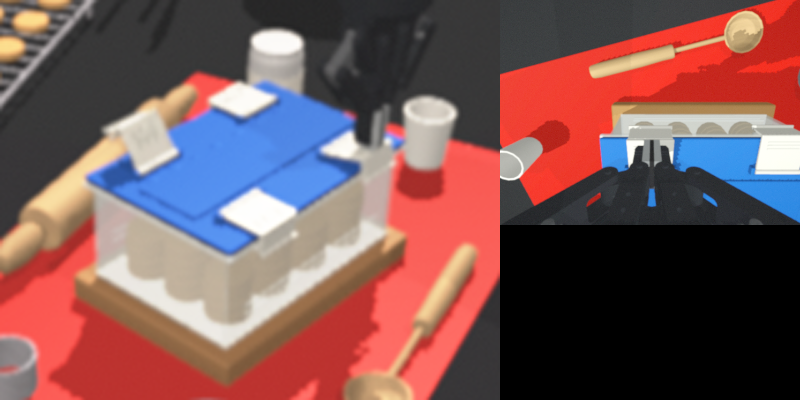

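NR has folded out with the fingertips on its outer end, at (370,145) in the side view. Pressing now.

play_rows(offset=[[0,0,0.001],[0,0,0.001],[0,0,0]], delta_rot=[[0,0,0],[0,0,0],[0,0,0]])

```text
time: 18.15
ee_pos: [0.4629, 0.0228, 0.1487]
orientation: [0.219, 0.976, 0.0, 0.0]
contact_force: [-1.1, -0.3, 3.2]
grip_width: -0.0001
```

play_rows(offset=[[0,0,0.001],[0,0,0.001],[0,0,0]], delta_rot=[[0,0,0],[0,0,0],[0,0,0]])

```text
time: 18.52
ee_pos: [0.4626, 0.023, 0.1472]
orientation: [0.219, 0.976, 0.0, -0.0]
contact_force: [-3.0, 0.9, 7.3]
grip_width: -0.0002
```

play_rows(offset=[[0,0,0.001],[0,0,0.001],[0,0,0]], delta_rot=[[0,0,0],[0,0,0],[0,0,0]])

```text
time: 18.9
ee_pos: [0.4621, 0.0231, 0.1446]
orientation: [0.219, 0.976, 0.0, -0.001]
contact_force: [-2.9, 0.5, 5.1]
grip_width: -0.0001
```

play_rows(offset=[[0,0,0.001],[0,0,0.001],[0,0,0]], delta_rot=[[0,0,0],[0,0,0],[0,0,0]])

```text
time: 19.27
ee_pos: [0.4628, 0.0227, 0.142]
orientation: [0.219, 0.976, -0.0, 0.0]
contact_force: [-0.2, 0.4, -0.8]
grip_width: -0.0001
```

play_rows(offset=[[0,0,0.001],[0,0,0.001],[0,0,0]], delta_rot=[[0,0,0],[0,0,0],[0,0,0]])

```text
time: 19.65
ee_pos: [0.463, 0.0227, 0.1409]
orientation: [0.219, 0.976, -0.0, 0.0]
contact_force: [-1.3, 0.4, 4.1]
grip_width: -0.0001
```

play_rows(offset=[[0,0,0.001],[0,0,0]], delta_rot=[[0,0,0],[0,0,0]])

```text
time: 19.9
ee_pos: [0.4627, 0.0226, 0.1403]
orientation: [0.219, 0.976, -0.0, 0.0]
contact_force: [-2.9, 0.1, 8.5]
grip_width: -0.0
```

```bash
python3 go.py 18 62 0.2
```

```text
t 19.9 board now [-73.2 -62. ] z 0.1403 F [-2.9  0.1  8.5] w -0.0
rot [-0.   0.  -0.1] offset mm (cur frame) [-91.  124.2 -59.7] (target frame) [-91.2 124.  -59.7]
```

play_rows(offset=[[0,0,-0.02],[0,0,-0.042],[-0.025,0.034,0],[-0.035,0.045,0],[-0.031,0.045,0],[0,0,0],[0,0,0]], delta_rot=[[0,0,0],[0,0,0],[0,0,0],[0,0,0],[0,0,0],[0,0,0],[0,0,0]])

```text
time: 20.78
ee_pos: [0.5973, 0.0959, 0.2006]
orientation: [0.219, 0.976, -0.0, -0.001]
contact_force: [-0.3, -1.2, 0.4]
grip_width: 0.0001
```

```bash
python3 go.py 18 62 0.1525; python3 chk.py; python3 pic.py a7 wrist
```

```text
t 20.77 board now [17.3 61.5] z 0.2006 F [-0.3 -1.2  0.4] w 0.0001
rot [-0.1 -0.1 -0.1] offset mm (cur frame) [-0.8  0.5 48.1] (target frame) [-0.7  0.5 48.1]
NL [124.4, 124.6, 124.5, 124.9, 117.3] maxz 515.2
NR [124.8, 124.7, 124.5, 124.2, 118.1] maxz 126.7
FL [131.6, 143.1, 152.5, 120.7, 146.4] maxz 438.7
FR [124.8, 124.1, 124.1, 124.6, 124.2] maxz 127.1
```

View pics/a7.png

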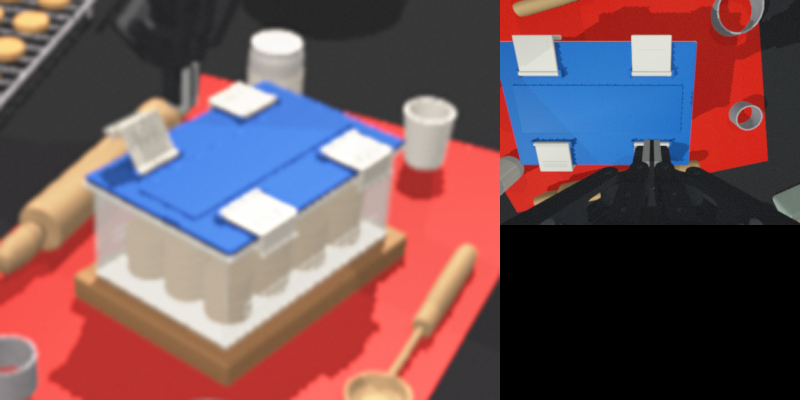

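NL, NR and FR are flat. FL, at (150,140), is still open, and the fingers are inward of it.

play_rows(offset=[[0,0,0.02],[0,0,0.016],[0,0,0.012],[0,0,0],[0,0,0]], delta_rot=[[0,0,0],[0,0,0],[0,0,0],[0,0,0],[0,0,0]])

```text
time: 21.55
ee_pos: [0.5984, 0.0959, 0.1538]
orientation: [0.219, 0.976, 0.0, 0.0]
contact_force: [0.7, -0.7, 1.0]
grip_width: 0.0002
```

play_rows(offset=[[-0.008,0,0],[-0.008,0,0],[-0.008,0,0],[-0.008,0,0],[-0.008,0,0],[-0.008,0,0],[-0.008,0,0],[0,0,0.002],[0,0,0]], delta_rot=[[0,0,0],[0,0,0],[0,0,0],[0,0,0],[0,0,0],[0,0,0],[0,0,0],[0,0,0],[0,0,0]])

```text
time: 22.68
ee_pos: [0.6485, 0.072, 0.1512]
orientation: [0.219, 0.976, -0.0, -0.0]
contact_force: [0.1, -0.4, 0.2]
grip_width: 0.0001
```

```bash
python3 go.py 73 62 0.142;python3 pic.py a8 wrist
```

```text
t 22.68 board now [73.9 61.7] z 0.1512 F [ 0.1 -0.4  0.2] w 0.0001
rot [-0.  -0.  -0.1] offset mm (cur frame) [0.9 0.3 9.2] (target frame) [0.9 0.3 9.2]
```

View pics/a8.png

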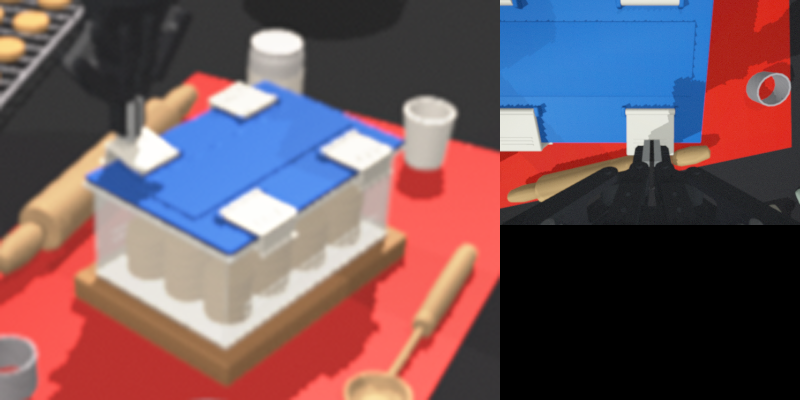

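FL has folded out under the fingertips, at (140,145) in the side view. Pressing now.

play_rows(offset=[[0,0,0.001],[0,0,0.001],[0,0,0.001],[0,0,0]], delta_rot=[[0,0,0],[0,0,0],[0,0,0],[0,0,0]])

```text
time: 23.28
ee_pos: [0.6489, 0.072, 0.1491]
orientation: [0.219, 0.976, 0.0, 0.0]
contact_force: [-0.6, -0.0, 4.7]
grip_width: 0.0001
```

play_rows(offset=[[0,0,0.001],[0,0,0.001],[0,0,0]], delta_rot=[[0,0,0],[0,0,0],[0,0,0]])

```text
time: 23.65
ee_pos: [0.6494, 0.0719, 0.148]
orientation: [0.219, 0.976, 0.0, 0.001]
contact_force: [-2.5, 0.2, 8.0]
grip_width: 0.0003
```

play_rows(offset=[[0,0,0.001],[0,0,0.001],[0,0,0]], delta_rot=[[0,0,0],[0,0,0],[0,0,0]])

```text
time: 24.02
ee_pos: [0.65, 0.0717, 0.1458]
orientation: [0.219, 0.976, 0.0, 0.002]
contact_force: [-0.1, -0.1, 6.2]
grip_width: 0.0
```

play_rows(offset=[[0,0,0.001],[0,0,0.001],[0,0,0]], delta_rot=[[0,0,0],[0,0,0],[0,0,0]])

```text
time: 24.4
ee_pos: [0.6494, 0.0719, 0.1427]
orientation: [0.219, 0.976, 0.0, 0.001]
contact_force: [0.4, -0.2, 1.8]
grip_width: -0.0002
```

play_rows(offset=[[0,0,0.001],[0,0,0.001],[0,0,0]], delta_rot=[[0,0,0],[0,0,0],[0,0,0]])

```text
time: 24.78
ee_pos: [0.6485, 0.0723, 0.1409]
orientation: [0.219, 0.976, 0.0, -0.0]
contact_force: [0.2, -0.3, 5.7]
grip_width: -0.0
```

play_rows(offset=[[0,0,0.001],[0,0,0]], delta_rot=[[0,0,0],[0,0,0]])

```text
time: 25.02
ee_pos: [0.6488, 0.0722, 0.1405]
orientation: [0.219, 0.976, 0.0, 0.0]
contact_force: [-1.2, -0.0, 7.1]
grip_width: 0.0
```

play_rows(offset=[[0,0,-0.02],[0,0,-0.05],[0,0,-0.05],[0,-0.05,0],[0,-0.06,0],[0,-0.06,0],[0,-0.06,0],[0,-0.06,0],[0,-0.06,0],[0,-0.05,0],[0,0,0],[0,0,0]], delta_rot=[[0,0,0],[0,0,0],[0,0,0],[0,0,0],[0,0,0],[0,0,0],[0,0,0],[0,0,0],[0,0,0],[0,0,0],[0,0,0],[0,0,0]])

```text
time: 26.52
ee_pos: [0.4772, -0.2888, 0.2585]
orientation: [0.219, 0.976, 0.001, -0.001]
contact_force: [-0.3, 0.5, 0.3]
grip_width: 0.0001
```

```bash
python3 chk.py; python3 chk.py top; python3 go.py 0 0 0.2; python3 pic.py a9 top
```

```text
NL [124.4, 124.4, 124.5, 124.6, 117.5] maxz 126.1
NR [124.7, 124.3, 124.5, 124.7, 117.2] maxz 126.5
FL [125.0, 124.0, 124.5, 124.6, 123.9] maxz 127.0
FR [125.0, 125.0, 124.4, 125.2, 124.1] maxz 127.1
NL [125.3, 125.0, 125.3, 125.0, 125.3] maxz 128.0
NR [125.3, 125.3, 125.3, 125.0, 125.5] maxz 128.1
FL [125.4, 125.3, 125.3, 125.2, 125.0] maxz 128.1
FR [125.3, 125.2, 125.2, 125.4, 124.7] maxz 128.0
t 26.62 board now [  72.8 -336.8] z 0.2589 F [ 0.4  0.  -0.4] w 0.0002
rot [ 0.  -0.1 -0. ] offset mm (cur frame) [ 72.8 336.8  59.2] (target frame) [ 72.8 336.8  58.9]
```

View pics/a9.png

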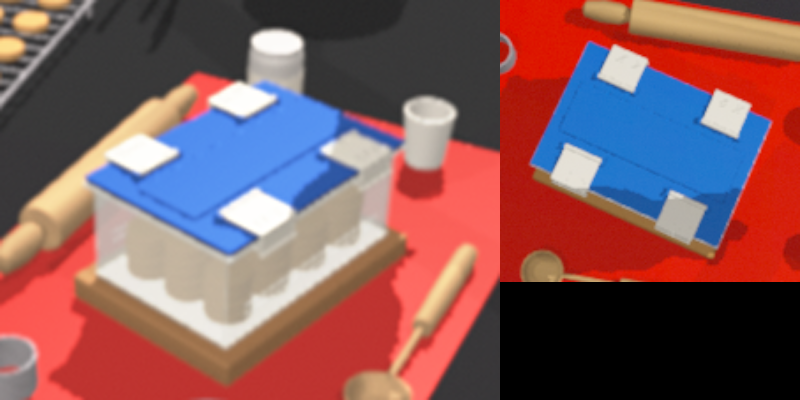

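All four clips lie flat, and the other things look unmoved. In the top view the clips are at (622,68), (725,113), (577,168) and (680,215). Handing the job in.

```bash
python3 -c "
from workcell import *
print(close_job())"
```

```text
the job is handed in; nothing more can be done
None
```

All four clips are shut. I did the near-left and far-right pair first, then near-right and far-left. For each one I swept the clip outward with the closed fingertips and pressed its outer end in 1 mm steps. The job took about 27 s of the 59 s allowed.

- **Click:** each time the pressing force rose to about 6–8 N, then dropped to about 2 N or less as the clip snapped. A short follow-up press to confirm reached at most 11.4 N, well under the 3.5 kg limit. Forces were read only at the end of each move, so brief peaks in between were not seen.
- **Final check:** with the arm clear, depth from both cameras showed all four plates level at z of about 124–125 mm. The side camera read 117–118 mm just past the near clips' outer ends. I put that down to the shallow view there, because the top camera read 125 mm.
- **Other items:** the rolling pin, spoon, tin and egg cup that show in the last pictures looked unmoved by eye. The cutters were mostly out of that view; I didn't measure any of these.

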